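Press the guarded detector lever

TASK

Push the source slide fully home under the guard with your fingertips, then reach down through the guard window and press the sprung lever all the way down, without touching the guard. Finish while still holding the lever down; do not lift the source out of the slide, and leave the vial, the vial shield and the pen dosimeter beside it in the tray where they are.

Things in the scene. Friction and masses are not known exactly. Their poses are not given: they have to be found in the camera images.
- station: Low grey test station fixed to the bench, base plate 245 x 160 mm, 12 mm high; stands anywhere with a yaw of up to 0.35 rad. Origin on the bench under the centre of the guard window; its x axis points away from the robot (the direction in which the slide goes in), y left, z up. It stands in a flat steel spill tray (320 mm wide in y, 3 mm thick, rim 7 mm) that is part of it. The base runs from x = -150 to +95 mm. Base, slide, guard and lever share these axes.
- slide (a joint): Travel of the aluminium source slide along the station's +x, m: 0 = pulled out (start), 0.060 = fully home at its stop. It stays where it is left; about 2 N of friction (8 N s/m damping).
- push_face (a point): Point on the slide's upright push plate: in the middle of the face towards the robot, 20 mm below the plate's top edge. The plate is 80 mm wide (y), 8 mm thick (x), with its top 70 mm above the bench. Moves with the slide; starts 150 mm in front of the window's centre, 90 mm when home. The space in front of the plate is free down to the 12 mm base.
- nest (a point): Centre of the floor of the round 54 mm recess, 8 mm deep, in the slide, in which the source lies; 16 mm above the bench; directly under the window's centre when the slide is home.
- source: Disc check source in its red puck case, 52 mm across, 15 mm high, loose in the slide's recess. Origin: centre of its underside. It must stay in the recess.
- guard: Grey sheet hood fixed over the lever, 120 mm (x, from -55 to +65 mm) x 150 mm (y), same origin and axes as the station. Its 5 mm thick top panel slopes 0.14 rad (8 degrees), low towards the robot: top face 84 mm high at the front edge, 92 mm at the window's centre, 101 mm at the rear edge. A steel bead round the window stands 2.5 mm proud. No part of the robot may touch it.
- window (a point): Centre of the rectangular window in the guard's top panel, level with the panel's top face, 92 mm above the bench. Clear opening 66 mm along x and 96 mm along y.
- lever (a joint): Angle of the sprung lever, rad: 0 = up (start), 0.20 = down at its stop. The hinge lies 80 mm behind the window's centre, 64 mm above the bench, and the pad goes down as the value grows. Pressing at the pad takes about 3 N at first, about 7 N at the stop; it springs back when let go.
- lever_pad (a point): Centre of the top of the lever's black pad (36 x 46 mm), straight below the window's centre: 70 mm above the bench when up (22 mm below the window), about 54 mm when fully down. Moves with the lever.
- vial: White vial with a blue cap, 30 mm across, 62 mm high, standing loose to the left of the station, on the spill tray. Origin: centre of its underside. Bystander.
- vial_shield: Blue leaded vial shield, 40 mm across, 83 mm high, standing loose to the right of the station, on the spill tray. Origin: centre of its underside. Bystander.
- dosimeter: Dark blue pen dosimeter, 14 x 110 x 16 mm, lying loose to the right of the slide, on the spill tray. Origin: centre of its underside; length along its y axis. Bystander.
Mind the look-alikes: they are no part of the job. There is more than one size of the source; the job needs the middle-sized.

How it is judged:
By the outcome, as a careful person would: the job done as asked, in the order asked, and still so for the second after the job is handed in, while the arm keeps its last pose, push and grip.
It also fails if it takes over 40 s, if anything falls off the work surface, if the arm or the gripper's body presses on something with over 40 N, if the wrist force passes 120 N, or if a joint passes its speed limit or range.

ROBOT

A 6-joint arm with a two-finger parallel gripper is mounted at the origin on a cart in front of the work surface, level with it; the furniture and walls round the work are solid. World frame = base frame: x ahead of the robot, y to its left, z up, the work surface at z = 0. Lengths are in mm, angles in rad, forces in N, time in s.
With the tool pointing down it reaches from about 325 to 1000 mm from the base axis. Payload 5.1 kg.
Tool frame: the origin (TCP) lies midway between the tips of the shut fingers; the grasp point (between the pads) lies 19 mm behind it; z points along the fingers, x is the direction in which the jaws open and shut, and the axes are right-handed (so a half turn about z gives the same grasp; the last joint's range is limited). The gripper opens to 85 mm and grips with 20 to 120 N. Pads are 22 mm wide; open, the fingers measure 114 mm over their backs; the gripper's body (76 mm by 85 mm) begins 54 mm behind the grasp point. The pads swing forward as they close: fully open they stand 13 mm farther back than shut.
Start: joints at [-1.271, 0.124, 1.65, -0, 1.367, -0.083], TCP at [242.755, -602.955, 231.322] pointing down, gripper open.
Joint ranges: [-2.61, 2.61], [-1.02, 2.33], [0.03, 2.71], [-1.35, 4.49], [0.32, 2.68], [-2.91, 2.91]. Speed limits (rad/s): [2.57, 2.57, 3.14, 3.14, 3.14, 3.14].

INTERFACE

Orientations are given as a 3x3 rotation matrix whose columns are the frame's x, y, z axes.
In Python, from station import manip gives the robot as it stands. The module is installed in compiled form; this text tells all that it offers.
- The arm moves only by the tool apply_moves, never from a script. Its argument "series" is a list of rows, each a list of 7 numbers: the turn, a rotation vector about the world's x, y, z normalised to -1 to 1, where 1 is pi rad, then the shift along the world's x, y, z normalised to -1 to 1, where 1 is 25 cm, then the opening, from -1 (shut) to 1 (fully open), so that 0 is half open. A call has 1 to 20 rows; each row is the pose to reach, as a shift and turn from the pose commanded when the call began, turning the shorter way round; what a row does not reach only later rows make up. A row lasts 1/10 s, in which the tool goes at most 50 mm and 8.59 degrees, less where a joint would pass 70% of its speed; a pose out of reach is approached as far as the arm can. A call with a number of a shift or a turn outside -1 to 1 is refused whole. A call with a gripper value outside its range is refused whole. The fingers move at their own pace and stop on an object; the grip force is fixed at half the most. Time passes only in rows, so rows that repeat a pose let the fingers close. It gives the time, the measured TCP pose, the force and the opening at its end, in the units of the state.
- manip.observe(): the state, without advancing time (a new reading comes with each control period).
- manip.grab_frame(name): name is "side" or "top" or "wrist"; returns (picture, depth): 480x640x3 uint8, red, green, blue; 480x640 float32, mm along the optical axis (not along the pixel's ray), 0 where there is no reading.
- manip.get_calibration(name): a dict with "fx", "fy", "cx", "cy" (pixels), "cam_to_world" (4x4, takes a point from camera to world coordinates); the wrist camera has in their place "hand_eye" (4x4, takes a point from camera to tool coordinates, whose origin is the TCP and whose axes are the tool frame's). Camera axes: x right, y down, z forward; pixel columns grow to the right and rows downward; lengths in mm; the calibration is good to about 2 mm. A picture is of the moment at which its call begins: read the wrist's pose just before it. get_calibration takes no time and is no camera call.
- manip.sign_off(): hands the job in, once; it reports no verdict.
The state is a dict: "t": time; "joints": joint angles; "joint_vel": joint speeds; "joint_efforts": joint torques, N m; "ee_pos": TCP position; "orientation": TCP orientation; "force": force on the tool from outside, world axes, zero at the start; "moment": the same for the moment, N m; "width": opening from 0.0 (shut) to 1.0 (fully open).
Only numpy, scipy, OpenCV 4.12 (cv2) and the standard library are available. Lean on these libraries where they do the work, as an engineer would, in place of code of your own. Each camera call takes 0.05 s, during which the arm holds its last target.

## Working session

There is one attempt and no reset: what is moved stays moved. The work goes in short steps, Python scripts to look and compute and a tool call to move; the robot and the scene stay as the last step left them, time stands still between calls to the robot, and variables do not carry over. Pictures are saved under pics/ and viewed, and the job is handed in when it is done.

Besides the shell and the picture viewer there is one more tool, called after "Request:" as name(argument=value, ...), one argument or row to a line, values as JSON. apply_moves: Moves the arm, as the interface text tells. Its arguments: {"type":"object","properties":{"series":{"type":"array"}},"required":["series"]}

```bash
mkdir -p pics
python3 - <<'E'
from station import manip
import cv2,numpy as np
s=manip.observe();print(s)
for n in("side","top"):
    p,d=manip.grab_frame(n);cv2.imwrite(f"pics/{n}0.png",p[:,:,::-1]);np.save(f"{n}0.npy",d)
    print(n,manip.get_calibration(n))
print(manip.get_calibration("wrist"))
E
```

```text
{'t': 0.0, 'joints': array([-1.27058014e+00,  1.24507001e-01,  1.65167339e+00,  5.49441832e-06,
        1.36747790e+00, -8.26137700e-02]), 'joint_vel': array([-1.08201824e-03,  6.27052184e-05,  1.07962420e-03, -3.35496567e-04,
        9.78184327e-04, -5.56723728e-04]), 'joint_efforts': array([ 1.84373238e-05, -4.23611927e+01, -3.65448940e+01, -1.39986173e-04,
        6.95259092e-03, -8.57877950e-06]), 'ee_pos': array([ 242.59232824, -602.38152559,  230.05214183]), 'orientation': array([[ 3.73545400e-01, -9.27611701e-01, -6.05722381e-04],
       [-9.27609615e-01, -3.73545850e-01,  1.97483411e-03],
       [-2.05814431e-03, -1.75816291e-04, -9.99997867e-01]]), 'force': array([-0.34347342,  0.60428894, -0.10385   ]), 'moment': array([0.00435534, 0.0131052 , 0.0114865 ]), 'width': 0.9981934704392469}
side {'fx': 515.0379075889207, 'fy': 515.0379075889207, 'cx': 313.3772858973598, 'cy': 233.8349654750441, 'cam_to_world': array([[ 9.96595375e-01,  4.08367904e-02, -7.16241218e-02,
         5.86121789e+02],
       [ 8.24071590e-02, -5.20684552e-01,  8.49762706e-01,
        -6.60301930e+02],
 
[... 393 characters left out ...]
6897e-01,  1.06977280e-03,  1.11829366e-02,
         6.91748541e+01],
       [-1.12320103e-02, -7.65258772e-02, -9.97004329e-01,
         1.04372810e+03],
       [ 0.00000000e+00,  0.00000000e+00,  0.00000000e+00,
         1.00000000e+00]])}
{'fx': 408.62587007997394, 'fy': 408.62587007997394, 'cx': 325.95312074807333, 'cy': 235.90578656016328, 'hand_eye': array([[ 9.99998329e-01, -1.10377744e-03,  1.45732009e-03,
         1.54595253e-01],
       [ 6.21393638e-04,  9.54919532e-01,  2.96864112e-01,
        -7.57104412e+01],
       [-1.71929533e-03, -2.96862710e-01,  9.54918622e-01,
        -1.42876294e+02],
       [ 0.00000000e+00,  0.00000000e+00,  0.00000000e+00,
         1.00000000e+00]])}
```

View pics/top0.png

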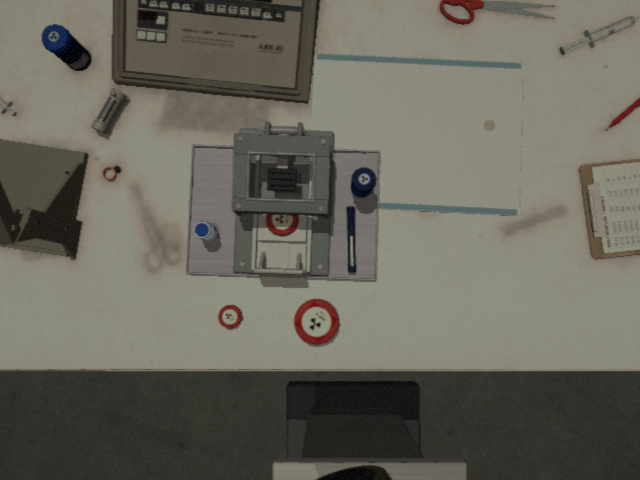

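View pics/side0.png

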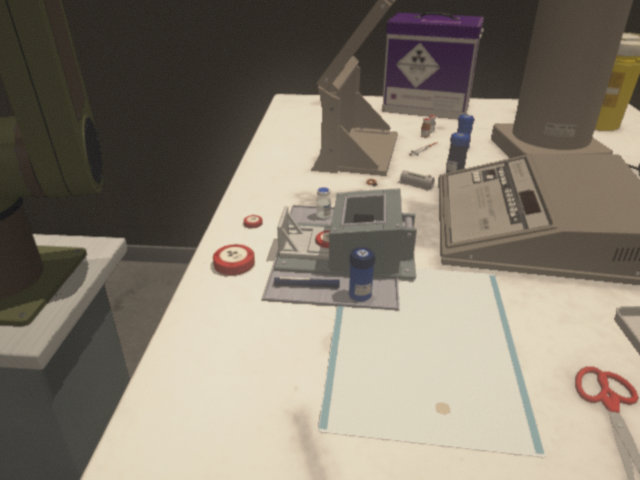

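The top view shows the station with its guard window at about (283,181). The middle source is in the slide at (282,222). The small look-alike at (230,317) and the large one at (317,322) lie loose on the bench. The vial is at (205,231), the shield at (363,181) and the dosimeter at (351,240). I'll zoom in next.

Run:
```python
import cv2
p=cv2.imread("pics/top0.png")
cv2.imwrite("pics/topc.png",cv2.resize(p[115:295,180:390],None,fx=3.3,fy=3.3,interpolation=cv2.INTER_CUBIC))
p=cv2.imread("pics/side0.png")
cv2.imwrite("pics/sidec.png",cv2.resize(p[170:310,200:430],None,fx=3.4,fy=3.4,interpolation=cv2.INTER_CUBIC))
```

```text
(no output)
```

View pics/topc.png

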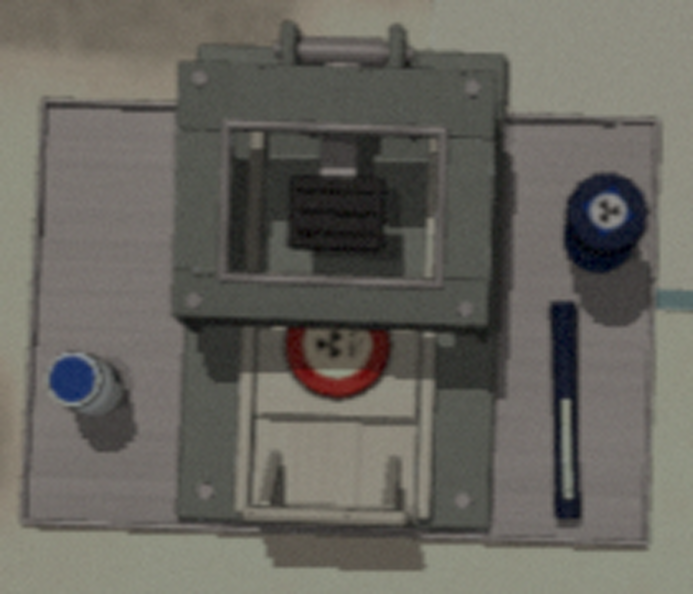

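View pics/sidec.png

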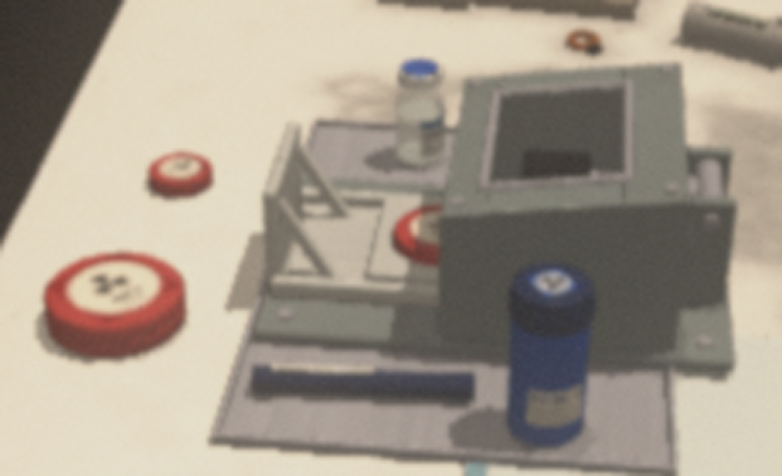

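```bash
cat > h.py <<'E'
import numpy as np
from station import manip
def ray(name,u,v,z,pose=None):
    c=manip.get_calibration(name)
    T=c["cam_to_world"] if pose is None else pose@c["hand_eye"]
    d=T[:3,:3]@np.array([(u-c["cx"])/c["fx"],(v-c["cy"])/c["fy"],1]);o=T[:3,3]
    return o+d*(z-o[2])/d[2]
def tr(s):
    P=np.eye(4);P[:3,:3]=s["orientation"];P[:3,3]=s["ee_pos"];return P
def fit(loc,w):  # 2D rigid fit
    loc=np.array(loc)[:,:2];w=np.array(w)[:,:2];a=loc-loc.mean(0);b=w-w.mean(0)
    th=np.arctan2((a[:,0]*b[:,1]-a[:,1]*b[:,0]).sum(),(a*b).sum())
    R=np.array([[np.cos(th),-np.sin(th)],[np.sin(th),np.cos(th)]]);t=w.mean(0)-R@loc.mean(0)
    return th,t,(loc@R.T+t-w)
E
python3 - <<'E'
from h import *
d=np.load("top0.npy")
q=lambda x,y:(180+x/3.3,115+y/3.3)
pts={ # local xyz, crop px
'wTL':((33,48,96.6),(229,130)),'wTR':((33,-48,96.6),(441,134)),'wBL':((-33,48,87.4),(222,277)),'wBR':((-33,-48,87.4),(438,283)),
'gBL':((-54.5,75,84),(175,316)),'gBR':((-54.5,-75,84),(488,326)),
'bBL':((-150,80,12),(177,524)),'bBR':((-150,-80,12),(491,530)),
'pad':((-1,0,70),(337,213))}
L=[];W=[]
for k,(l,c) in pts.items():
    u,v=q(*c);w=ray("top",u,v,l[2]);L.append(l);W.append(w);print(k,w.round(1),d[int(round(v)),int(round(u))])
th,t,r=fit(L,W);print(th,t);print(r.round(1))
u,v=q(337,516);print('plate top ctr',ray("top",u,v,70), 'expect', t+150*-np.array([np.cos(th),np.sin(th)]))
for n,c,z in (('vial',(73,378),65),('shield',(610,210),86)):print(n,ray("top",*q(*c),z))
E
```

```text
wTL [644.  189.4  96.6] 958.80493
wTR [641.8  89.7  96.6] 956.72034
wBL [575.6 193.3  87.4] 964.27435
wBR [572.6  91.3  87.4] 961.72705
gBL [557.5 215.9  84. ] 975.5415
gBR [552.5  67.8  84. ] 1036.6721
bBL [460.1 224.7  12. ] 1035.6415
bBR [457.   66.3  12. ] 1036.9692
pad [608.9 140.4  70. ] 981.96387
-0.0289903438596475 [608.87024341 140.77502808]
[[-0.7 -1.6]
 [-1.4  2.1]
 [ 1.7 -3.6]
 [ 1.9  2.4]
 [-0.9  1.5]
 [-0.3 -0.4]
 [ 1.1  0.3]
 [-0.4 -1.1]
 [-1.   0.4]]
plate top ctr [463.20720927 139.73864442  70.        ] expect [458.933272   145.12297057]
vial [529.6971385  267.66868543  65.        ]
shield [607.38595649  10.0078422   86.        ]
```

Request:
apply_moves(
  series=[
    [0,0,-0.131,0.37,1,0.1,-1],
    [0,0,-0.131,0.37,1,0.1,-1],
    [0,0,-0.131,0.37,1,0.1,-1],
    [0,0,-0.131,0.37,1,0.1,-1],
    [0,0,-0.131,0.37,1,0.1,-1],
    [0,0,-0.131,0.37,1,0.1,-1],
  ],
)

```text
t: 0.7
ee_pos: [336.1, -349.6, 256.4]
orientation: [[-0.026, -1.0, 0.001], [-1.0, 0.026, 0.001], [-0.001, -0.001, -1.0]]
force: [-0.3, -0.1, -0.2]
width: -0.002
```

Request:
apply_moves(
  series=[
    [0,0,0,0.37,1,0,-1],
    [0,0,0,0.37,1,0,-1],
    [0,0,0,0.37,1,0,-1],
    [0,0,0,0.37,1,0,-1],
    [0,0,0,0.37,1,0,-1],
    [0,0,0,0.37,1,0,-1],
  ],
)

```text
t: 1.3
ee_pos: [428.2, -99.3, 256.0]
orientation: [[-0.024, -1.0, 0.0], [-1.0, 0.024, 0.001], [-0.001, -0.0, -1.0]]
force: [-0.6, -0.8, -1.1]
width: 0.002
```

Request:
apply_moves(
  series=[
    [0,0,0,0.37,1,0,-1],
    [0,0,0,0.37,1,0,-1],
    [0,0,0,0.37,1,0,-1],
    [0,0,0,0.37,1,0,-1],
    [0,0,0,0.37,1,0,-1],
    [0,0,0,0.37,1,0,-1],
    [0,0,0,0.37,1,0,-1],
    [0,0,0,0.37,1,0,-1],
  ],
)

```text
t: 2.1
ee_pos: [519.9, 146.6, 255.7]
orientation: [[-0.028, -1.0, -0.001], [-1.0, 0.028, -0.001], [0.001, 0.001, -1.0]]
force: [-0.2, -0.6, -0.2]
width: -0.0
```

Run:
```python
from h import *
import cv2,pickle
s=manip.observe();p,d=manip.grab_frame("wrist");cv2.imwrite("pics/w1.png",p[:,:,::-1]);np.save("w1.npy",d);pickle.dump(s,open("w1.pkl","wb"));print(s["ee_pos"],s["joints"])
```

```text
[519.86371653 146.56550653 255.72504054] [ 1.75717423e-01 -1.34058032e-01  1.86615740e+00 -6.29249189e-04
  1.41089059e+00  1.77510077e+00]
```

View pics/w1.png

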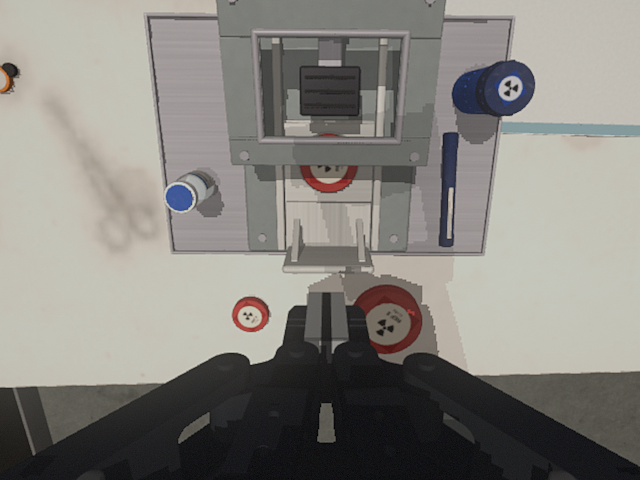

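The wrist view shows the window's inner corners at about (259,32), (404,32), (262,138) and (398,138). The pad is at (330,90), the push plate's top edge runs from (284,271) to (373,271), and the middle source sits in the slide at (328,170).

Run:
```python
import cv2
p=cv2.imread("pics/w1.png")
cv2.imwrite("pics/w1a.png",cv2.resize(p[10:180,210:450],None,fx=3.3,fy=3.3,interpolation=cv2.INTER_CUBIC))
cv2.imwrite("pics/w1b.png",cv2.resize(p[200:370,210:450],None,fx=3.3,fy=3.3,interpolation=cv2.INTER_CUBIC))
```

```text
(no output)
```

View pics/w1a.png

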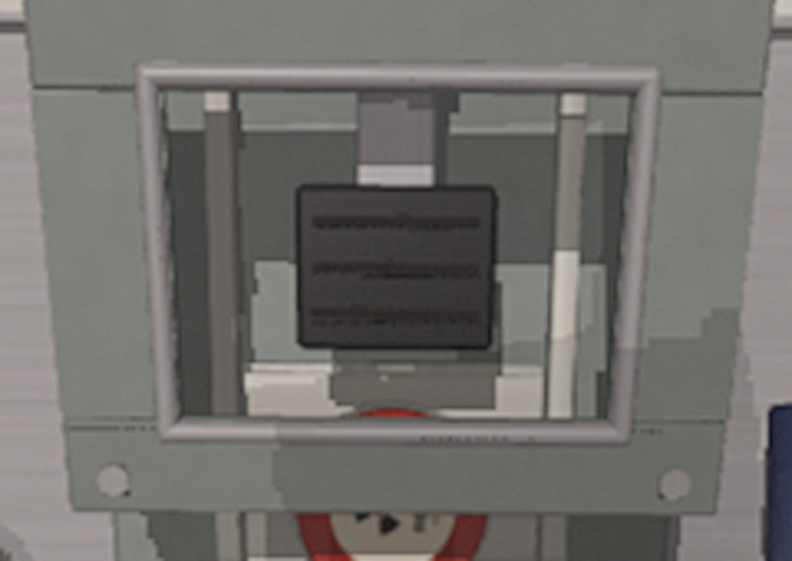

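View pics/w1b.png

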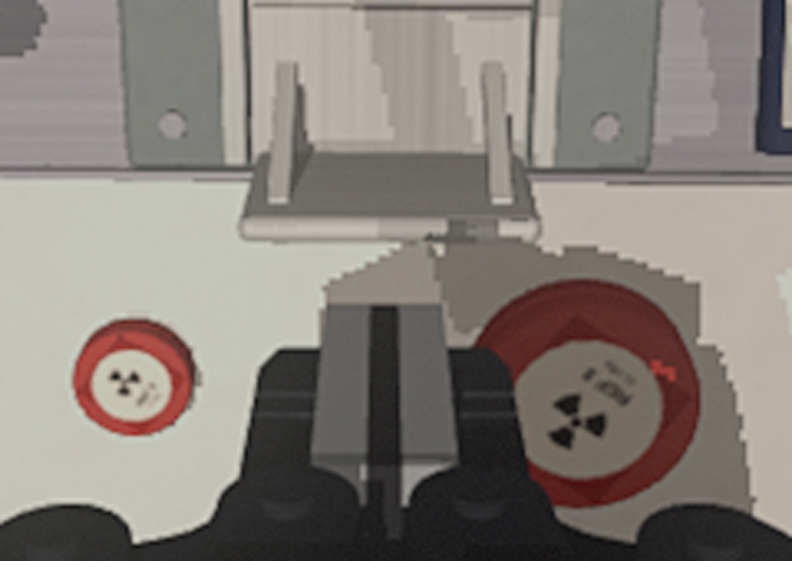

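Run:
```python
from h import *
import pickle
s=pickle.load(open("w1.pkl","rb"));P=tr(s);d=np.load("w1.npy")
qa=lambda x,y:(210+x/3.3,10+y/3.3)
qb=lambda x,y:(210+x/3.3,200+y/3.3)
pts={'wTL':((33,48,97.6),qa(160,90)),'wTR':((33,-48,97.6),qa(633,92)),'wBL':((-33,48,88.4),qa(178,420)),'wBR':((-33,-48,88.4),qa(611,422)),
'gBL':((-55,75,84),qa(74,511)),'gBR':((-55,-75,84),qa(719,515)),
'padTL':((18,23,68.5),qa(298,186)),'padTR':((18,-23,68.5),qa(496,186)),'padBL':((-18,23,71),qa(300,347)),'padBR':((-18,-23,71),qa(493,347)),
'bBL':((-150,80,12),qb(127,163)),'bBR':((-150,-80,12),qb(648,170)),
'pL':((-150,40,70),qb(240,228)),'pR':((-150,-40,70),qb(540,228))}
L=[];W=[]
for k,(l,(u,v)) in pts.items():
    w=ray("wrist",u,v,l[2],P);L.append(l);W.append(w);print(k,w.round(1),d[int(round(v)),int(round(u))])
th,t,r=fit(L,W);print(th,t);print(r.round(1))
c,sn=np.cos(th),np.sin(th)
print('push ctr (face)',t-150*np.array([c,sn]),np.mean(W[-2:],0))
# depth cloud of gripper near tip in tool frame
C=manip.get_calibration("wrist");vv,uu=np.mgrid[280:480:4,150:500:4];z=d[vv,uu]
X=np.stack([(uu-C["cx"])/C["fx"]*z,(vv-C["cy"])/C["fy"]*z,z,np.ones_like(z)],-1)@C["hand_eye"].T
m=(z>0)&(X[...,2]>-90)&(X[...,2]<5)
for a in range(-80,5,10):
    k=m&(X[...,2]>a)&(X[...,2]<=a+10)
    if k.any():print(a,X[k][:,0].min().round(),X[k][:,0].max().round(),X[k][:,1].min().round(),X[k][:,1].max().round())
```

```text
wTL [642.7 187.4  97.6] 275.63284
wTR [639.6  91.4  97.6] 274.23938
wBL [576.9 190.   88.4] 301.72913
wBR [573.6  93.   88.4] 301.57986
gBL [556.8 216.2  84. ] 393.70142
gBR [551.5  66.8  84. ] 393.29453
padTL [626.5 161.9  68.5] 305.3664
padTR [625.2 116.9  68.5] 357.28052
padBL [591.5 162.9  71. ] 370.60388
padBR [590.2 118.   71. ] 369.42737
bBL [463.6 224.8  12. ] 417.37076
bBR [456.6  66.7  12. ] 417.02942
pL [464.6 184.7  70. ] 353.65106
pR [462.2 106.2  70. ] 428.25363
-0.03659493113577931 [609.37241817 140.06835865]
[[ 1.4 -0.6]
 [ 1.  -0.6]
 [ 1.3 -0.7]
 [ 1.   0.3]
 [ 0.3  0.8]
 [ 0.1  0.4]
 [ 1.7  0.5]
 [ 1.3 -0.5]
 [ 0.7  0.8]
 [ 0.3 -0.2]
 [-1.2  0.7]
 [-0.1 -1.1]
 [-3.7  0.8]
 [-4.2 -0.6]]
push ctr (face) [459.47284614 145.55637321] [463.41190622 145.44998363  70.        ]
-80 -38.0 38.0 -18.0 4.0
-70 -41.0 41.0 -18.0 9.0
-60 -39.0 40.0 -14.0 9.0
-50 -33.0 32.0 -14.0 12.0
-40 -13.0 13.0 -12.0 10.0
-30 -13.0 14.0 -12.0 -6.0
-20 -13.0 13.0 -12.0 -6.0
-10 -10.0 11.0 -12.0 -7.0
```

Request:
apply_moves(
  series=[
    [0,0,-0.003,-0.372,0,-0.2,-1],
    [0,0,-0.003,-0.372,0,-0.4,-1],
    [0,0,-0.003,-0.372,0,-0.6,-1],
    [0,0,-0.003,-0.372,0,-0.84,-1],
    [0,0,-0.003,-0.372,0,-0.84,-1],
    [0,0,-0.003,-0.372,0,-0.84,-1],
    [0,0,-0.003,-0.372,0,-0.84,-1],
    [0,0,-0.003,-0.372,0,-0.84,-1],
  ],
)

```text
t: 2.95
ee_pos: [430.0, 147.0, 49.6]
orientation: [[-0.039, -0.999, 0.005], [-0.999, 0.039, 0.001], [-0.001, -0.005, -1.0]]
force: [0.3, 0.3, -0.2]
width: -0.001
```

Request:
apply_moves(
  series=[
    [0,0,0,0.016,0,0,-1],
    [0,0,0,0.032,-0.001,0,-1],
    [0,0,0,0.048,-0.002,0,-1],
    [0,0,0,0.064,-0.002,0,-1],
    [0,0,0,0.08,-0.003,0,-1],
    [0,0,0,0.096,-0.004,0,-1],
    [0,0,0,0.112,-0.004,0,-1],
    [0,0,0,0.128,-0.005,0,-1],
    [0,0,0,0.144,-0.005,0,-1],
    [0,0,0,0.16,-0.006,0,-1],
    [0,0,0,0.176,-0.006,0,-1],
    [0,0,0,0.192,-0.007,0,-1],
    [0,0,0,0.208,-0.008,0,-1],
    [0,0,0,0.224,-0.008,0,-1],
    [0,0,0,0.24,-0.009,0,-1],
    [0,0,0,0.256,-0.009,0,-1],
    [0,0,0,0.272,-0.01,0,-1],
    [0,0,0,0.284,-0.01,0,-1],
    [0,0,0,0.296,-0.011,0,-1],
    [0,0,0,0.304,-0.011,0,-1],
  ],
)

```text
t: 4.95
ee_pos: [503.4, 144.2, 46.2]
orientation: [[-0.038, -0.999, -0.0], [-0.999, 0.038, -0.0], [0.0, 0.0, -1.0]]
force: [-1.9, 0.1, -2.1]
width: -0.003
```

Contact is light: about 2 N, which matches the slide's friction. I'll creep in until it reaches the stop.

Request:
apply_moves(
  series=[
    [0,0,0,0.006,0,0,-1],
    [0,0,0,0.012,0,0,-1],
    [0,0,0,0.016,-0.001,0,-1],
    [0,0,0,0.016,-0.001,0,-1],
  ],
)

```text
t: 5.35
ee_pos: [507.4, 144.0, 46.3]
orientation: [[-0.038, -0.999, 0.0], [-0.999, 0.038, 0.0], [-0.0, -0.0, -1.0]]
force: [-2.2, 0.7, -1.0]
width: -0.0
```

Request:
apply_moves(
  series=[
    [0,0,0,0.004,0,0,-1],
    [0,0,0,0.008,0,0,-1],
    [0,0,0,0.008,0,0,-1],
  ],
)

```text
t: 5.65
ee_pos: [507.3, 144.0, 46.3]
orientation: [[-0.038, -0.999, -0.005], [-0.999, 0.038, -0.0], [0.001, 0.005, -1.0]]
force: [-10.7, 0.0, 6.0]
width: -0.001
```

Request:
apply_moves(
  series=[
    [0,0,0,0.004,0,0,-1],
    [0,0,0,0.004,0,0,-1],
  ],
)

```text
t: 5.85
ee_pos: [507.4, 144.1, 46.3]
orientation: [[-0.038, -0.999, -0.008], [-0.999, 0.038, -0.001], [0.001, 0.008, -1.0]]
force: [-14.2, -0.2, 8.5]
width: 0.001
```

Request:
apply_moves(
  series=[
    [0,0,0,-0.06,0.002,0,-1],
    [0,0,0,-0.12,0.004,0,-1],
    [0,0,0,-0.12,0.004,0.2,-1],
    [0,0,0,-0.12,0.004,0.4,-1],
    [0,0,0,-0.12,0.004,0.6,-1],
    [0,0,0,-0.04,0,0.64,-1],
    [0,0,0,-0.04,0,0.64,-1],
    [0,0,0,-0.04,0,0.64,-1],
  ],
)

```text
t: 6.65
ee_pos: [500.4, 144.0, 206.4]
orientation: [[-0.038, -0.999, 0.001], [-0.999, 0.038, 0.0], [-0.0, -0.001, -1.0]]
force: [-0.4, -0.4, -1.7]
width: 0.0
```

Run:
```python
from h import *
import cv2,pickle
s=manip.observe();p,d=manip.grab_frame("wrist");cv2.imwrite("pics/w2.png",p[:,:,::-1]);pickle.dump(s,open("w2.pkl","wb"));print(s["ee_pos"],s["t"],s["force"])
p,d=manip.grab_frame("side");cv2.imwrite("pics/s2.png",cv2.resize(p[170:310,200:430,::-1],None,fx=3.4,fy=3.4,interpolation=cv2.INTER_CUBIC))
```

```text
[500.4395856  143.95679988 206.38258333] 6.65 [-0.36022282 -0.39473787 -1.68497014]
```

View pics/w2.png

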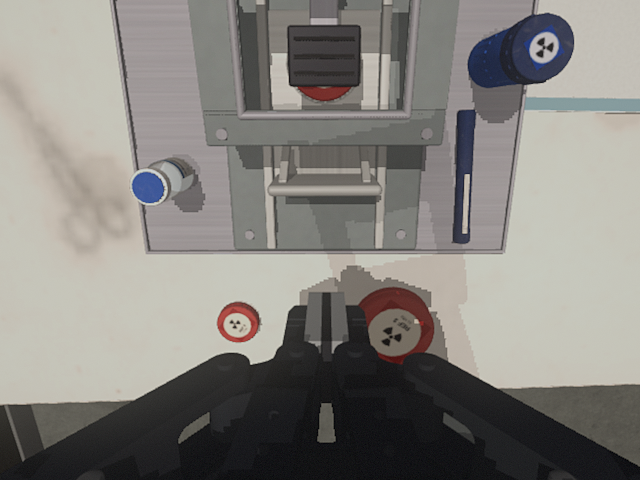

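View pics/s2.png

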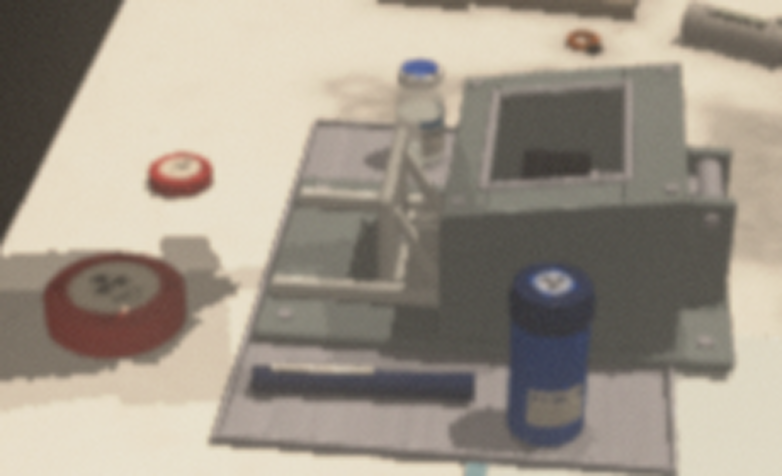

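The slide is home: the plate is at (324,190), and the source's red rim shows under the pad at (323,90). The bystanders haven't moved. Next I'll go above the window.

Request:
apply_moves(
  series=[
    [0,0,0,0.15,-0.006,0,-1],
    [0,0,0,0.3,-0.012,0,-1],
    [0,0,0,0.432,-0.016,0,-1],
    [0,0,0,0.432,-0.016,-0.15,-1],
    [0,0,0,0.432,-0.016,-0.3,-1],
    [0,0,0,0.432,-0.016,-0.34,-1],
    [0,0,0,0.432,-0.016,-0.34,-1],
    [0,0,0,0.432,-0.016,-0.34,-1],
  ],
)

```text
t: 7.55
ee_pos: [608.6, 140.2, 122.3]
orientation: [[-0.038, -0.999, 0.001], [-0.999, 0.038, 0.0], [-0.0, -0.001, -1.0]]
force: [0.0, -0.0, 0.8]
width: 0.001
```

Run:
```python
from h import *
import cv2
print(manip.observe()["ee_pos"])
p,d=manip.grab_frame("wrist");cv2.imwrite("pics/w3.png",p[:,:,::-1])
p,d=manip.grab_frame("side");cv2.imwrite("pics/s3.png",cv2.resize(p[150:310,200:430,::-1],None,fx=3.4,fy=3.4,interpolation=cv2.INTER_CUBIC))
```

```text
[608.57202495 140.20800422 122.31762098]
```

View pics/w3.png

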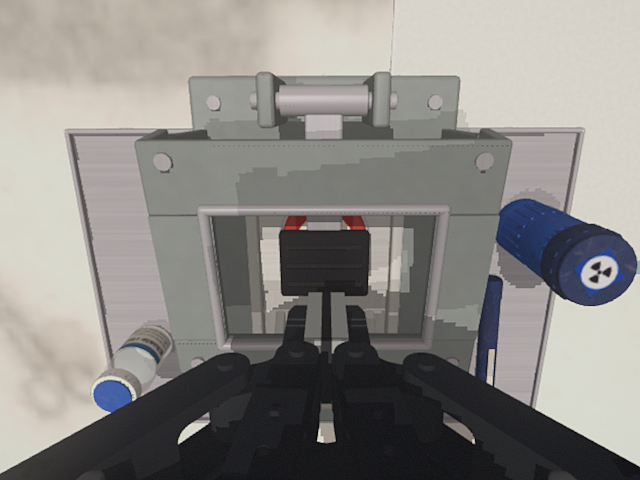

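View pics/s3.png

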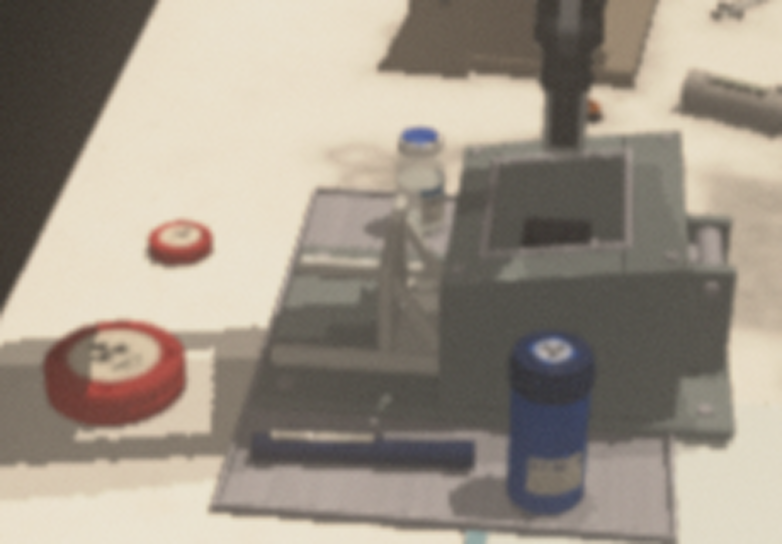

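The fingers are centred over the pad and window. I'll go down to just above the pad.

Request:
apply_moves(
  series=[
    [0,0,0,0,0,-0.08,-1],
    [0,0,0,0,0,-0.14,-1],
    [0,0,0,0,0,-0.18,-1],
    [0,0,0,0,0,-0.18,-1],
    [0,0,0,0,0,-0.18,-1],
  ],
)

```text
t: 8.15
ee_pos: [608.3, 140.1, 76.5]
orientation: [[-0.038, -0.999, 0.0], [-0.999, 0.038, 0.0], [-0.0, -0.0, -1.0]]
force: [0.4, 0.0, -0.6]
width: 0.002
```

Request:
apply_moves(
  series=[
    [0,0,0,0,0,-0.012,-1],
    [0,0,0,0,0,-0.024,-1],
    [0,0,0,0,0,-0.036,-1],
    [0,0,0,0,0,-0.04,-1],
    [0,0,0,0,0,-0.04,-1],
  ],
)

```text
t: 8.65
ee_pos: [608.6, 140.1, 66.8]
orientation: [[-0.038, -0.999, 0.001], [-0.999, 0.038, 0.0], [-0.0, -0.001, -1.0]]
force: [-0.8, 0.7, 3.4]
width: 0.003
```

Request:
apply_moves(
  series=[
    [0,0,0,0,0,-0.012,-1],
    [0,0,0,0,0,-0.024,-1],
    [0,0,0,0,0,-0.032,-1],
    [0,0,0,0,0,-0.032,-1],
  ],
)

```text
t: 9.05
ee_pos: [608.8, 140.1, 58.6]
orientation: [[-0.038, -0.999, 0.001], [-0.999, 0.038, 0.0], [-0.0, -0.001, -1.0]]
force: [-0.7, 0.8, 5.7]
width: -0.004
```

Request:
apply_moves(
  series=[
    [0,0,0,0,0,-0.008,-1],
    [0,0,0,0,0,-0.016,-1],
    [0,0,0,0,0,-0.016,-1],
  ],
)

```text
t: 9.35
ee_pos: [609.1, 140.1, 55.4]
orientation: [[-0.038, -0.999, 0.002], [-0.999, 0.038, 0.0], [-0.0, -0.002, -1.0]]
force: [-1.7, -0.2, 7.0]
width: -0.003
```

Request:
apply_moves(
  series=[
    [0,0,0,0,0,-0.006,-1],
    [0,0,0,0,0,-0.008,-1],
    [0,0,0,0,0,-0.008,-1],
  ],
)

```text
t: 9.65
ee_pos: [609.3, 140.2, 55.0]
orientation: [[-0.038, -0.999, 0.002], [-0.999, 0.038, 0.0], [-0.0, -0.002, -1.0]]
force: [-6.0, -2.0, 14.6]
width: -0.002
```

Request:
apply_moves(
  series=[
    [0,0,0,0,0,-0.003,-1],
    [0,0,0,0,0,-0.003,-1],
    [0,0,0,0,0,-0.003,-1],
    [0,0,0,0,0,-0.003,-1],
  ],
)

```text
t: 10.05
ee_pos: [609.3, 140.2, 54.8]
orientation: [[-0.038, -0.999, 0.002], [-0.999, 0.038, 0.0], [-0.0, -0.002, -1.0]]
force: [-6.7, -2.1, 17.5]
width: -0.0
```

Run:
```python
from h import *
import cv2
p,d=manip.grab_frame("wrist");cv2.imwrite("pics/w4.png",p[:,:,::-1])
p,d=manip.grab_frame("side");cv2.imwrite("pics/s4.png",cv2.resize(p[150:310,200:430,::-1],None,fx=3.4,fy=3.4,interpolation=cv2.INTER_CUBIC))
s=manip.observe();print(s["ee_pos"],s["force"],s["moment"])
```

```text
[609.32822791 140.17075208  54.8491574 ] [-7.0312228  -0.42196145 17.97673064] [-0.20402452  1.13393784 -0.03460088]
```

View pics/w4.png

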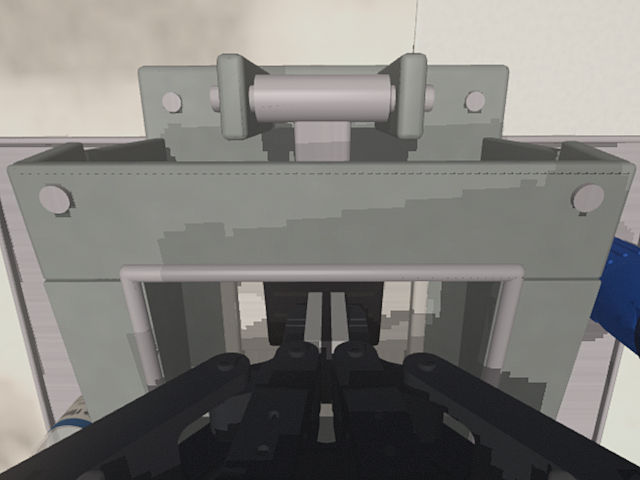

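View pics/s4.png

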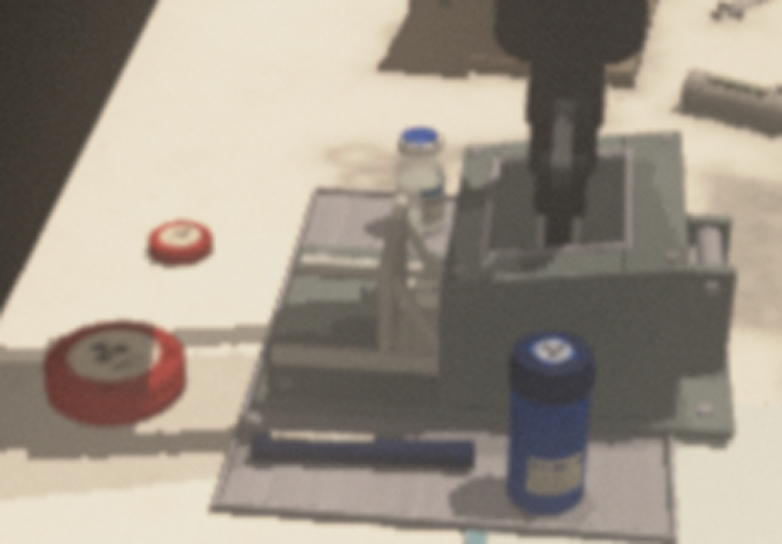

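```bash
python3 -c "
from station import manip
print(manip.sign_off())"
```

```text
the job is handed in; nothing more can be done
None
```

The slide is fully home and the lever is held down on its stop. I handed the job in at about 10 s of the 40 s, still pressing. No verdict came back.

- **Slide:** I pushed it with the shut fingertips until it met the stop. The tool stopped at x = 507.4 mm, where I had predicted it would, and the force rose from about 2 N to 14 N with no further travel. A look afterwards showed the plate home and the red rim of the middle-sized source in its recess under the window.
- **Lever:** I pressed straight down through the middle of the window. The force followed the spring, 3.4 then 5.7 then 7.0 N. At a tip height of about 55 mm it jumped to 15–18 N with almost no more travel, so the lever is on its stop (the stop was given as about 54 mm).
- **Guard and bystanders:** The last pictures show clear gaps between the fingers and the window edges. In the last side view the plate, vial, shield and dosimeter are where they were before the press.
- **One loose end:** At the end there is about 7 N of sideways force towards the robot. I put this down to the pad's slope plus friction, but I did not check it separately.

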